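Put the hole saws back in their case

ROBOT

A 6-joint arm with a two-finger parallel gripper is mounted at the origin on the work surface. World frame = base frame: x ahead of the robot, y to its left, z up, the work surface at z = 0. Lengths are in mm, angles in rad, forces in N, time in s.
With the tool pointing down it reaches from about 300 to 1000 mm from the base axis. Payload 5.1 kg.
Tool frame: the origin (TCP) lies on the mounting face of the last link; the fingertips stand 190 mm ahead of it and the grasp point (between the pads) lies 171 mm ahead of it; z points along the fingers, y is the line along which they close (so a half turn about z gives the same grasp; the last joint's range is limited). The gripper opens to 95 mm and grips with 3 to 60 N. Pads are 20 mm wide; open, the fingers measure 119 mm over their backs; the gripper's body (75 mm by 180 mm) begins 59 mm behind the grasp point.
Start: joints at [1.147, 0.124, 1.65, -0, 1.367, -0.083], TCP at [217.278, 612.598, 404.756] pointing down, gripper open.
Joint ranges: [-2.61, 2.61], [-1.02, 2.33], [0.03, 2.71], [-1.35, 4.49], [0.32, 2.68], [-2.91, 2.91]. Speed limits (rad/s): [2.57, 2.57, 3.14, 3.14, 3.14, 3.14].

INTERFACE

Orientations are given as a unit quaternion [w, x, y, z].
In Python, from rig import readout, eyes, arm gives the robot as it stands.
- The arm moves only by the tool apply_moves, never from a script. Its argument "targets" is a list of rows, each an object with "travel": the shift along the tool's x, y, z in m, a list of three; "rot": the turn, a rotation vector about the tool's x, y, z in degrees, a list of three; "fingers": the opening, from 0 (shut) to 1 (fully open). A call has 1 to 10 rows; each row shifts and turns the commanded pose from where the row before left it, along the tool's axes as they then stand; what a row does not reach is not made up. A row lasts 1/10 s, in which the tool goes at most 50 mm and 8.59 degrees, less where a joint would pass 70% of its speed; a pose out of reach is approached as far as the arm can. A call is refused whole if a number of a shift passes 0.05 or a number of a turn 8.59, either way. A call with a gripper value outside its range is refused whole. The fingers move at their own pace and stop on an object; the grip force is fixed at half the most. Time passes only in rows, so rows that do not move let the fingers close. It gives the time, the measured TCP pose, the force, the opening and the grip force at its end, in the units of the state.
- readout.state(): the state, without advancing time (a new reading comes with each control period).
- eyes.get_image(name): name is "side" or "top" or "wrist"; returns (picture, depth): 384x512x3 uint8, red, green, blue; 384x512 float32, mm along the optical axis (not along the pixel's ray), 0 where there is no reading.
- eyes.get_calibration(name): a dict with "camera_matrix" (3x3 intrinsics, pixels), "pose" (4x4, takes a point from camera to world coordinates). Camera axes: x right, y down, z forward; pixel columns grow to the right and rows downward; lengths in mm; the calibration is good to about 2 mm. A picture is of the moment at which its call begins: read the wrist's pose just before it. get_calibration takes no time and is no camera call; for the wrist camera it gives the pose at the moment of the call.
- arm.job_done(): hands the job in; it is judged then, once.
The state is a dict: "clock": time; "q": joint angles; "joint_vel": joint speeds; "effort": joint torques, N m; "eef_pos": TCP position; "eef_rot": TCP orientation; "contact_force": force on the tool from outside, world axes, zero at the start; "wrist_torque": the same for the moment, N m; "gripper_width": finger opening in mm; "grip_force": force on a finger pad.
Only numpy, scipy, OpenCV 4.12 (cv2) and the standard library are available. Lean on these libraries where they do the work, as an engineer would, in place of code of your own. Each camera call takes 0.05 s, during which the arm holds its last target. There are 200 camera calls.

TASK

Put the four hole saws from the bench back into the open case, each teeth down and fully home in the holder well made for its size (smallest saw in the smallest well, and so on up); set them down, do not drop them. One of them is standing inside a ring of pipe: lift it straight out. Leave the two pipe offcuts, that ring and the open tube, standing where they are on the bench.

Things in the scene. Friction and masses are not known exactly. Their poses are not given: they have to be found in the camera images.
- saw_30: Loose hole saw: upright steel cup, teeth down, diameter 30 mm, height 50 mm, about 75 g. Top: closed flat plate with a dark threaded hole; slanted dark slots in its side. Origin: centre of its underside; z up its axis; yaw meaningless. Starts by itself on the bench.
- saw_40: Loose hole saw: upright steel cup, teeth down, diameter 40 mm, height 50 mm, about 110 g. Top: closed flat plate with a dark threaded hole; slanted dark slots in its side. Origin: centre of its underside; z up its axis; yaw meaningless. Starts by itself on the bench.
- saw_51: Loose hole saw: upright steel cup, teeth down, diameter 51 mm, height 50 mm, about 160 g. Top: closed flat plate with a dark threaded hole; slanted dark slots in its side. Origin: centre of its underside; z up its axis; yaw meaningless. Starts standing in pipe_ring (2 mm play all round): lower 18 mm hidden, upper 32 mm clear; lifts straight out.
- saw_60: Loose hole saw: upright steel cup, teeth down, diameter 60 mm, height 50 mm, about 210 g. Top: closed flat plate with a dark threaded hole; slanted dark slots in its side. Origin: centre of its underside; z up its axis; yaw meaningless. Starts by itself on the bench.
- holder_30: Holder for the 30 mm saw: grey plastic block 94 x 94 x 24 mm fixed in the black case, a round well 46 mm wide, 18 mm deep in its top. Origin: centre of its underside, 4 mm above the bench; z up; well on its z axis, mouth at z 24, floor at z 6 mm, so a saw home has its origin at z 6 and stands 32 mm out of the mouth. Case rim level with the block tops, 28 mm above the bench.
- holder_40: Holder for the 40 mm saw: grey plastic block 94 x 94 x 24 mm fixed in the black case, a round well 56 mm wide, 18 mm deep in its top. Origin: centre of its underside, 4 mm above the bench; z up; well on its z axis, mouth at z 24, floor at z 6 mm, so a saw home has its origin at z 6 and stands 32 mm out of the mouth. Four such blocks, 2 by 2, 96 mm apart, in any arrangement.
- holder_51: Holder for the 51 mm saw: grey plastic block 94 x 94 x 24 mm fixed in the black case, a round well 67 mm wide, 18 mm deep in its top. Origin: centre of its underside, 4 mm above the bench; z up; well on its z axis, mouth at z 24, floor at z 6 mm, so a saw home has its origin at z 6 and stands 32 mm out of the mouth. Beside the blocks the case has a trough with a drill arbor.
- holder_60: Holder for the 60 mm saw: grey plastic block 94 x 94 x 24 mm fixed in the black case, a round well 76 mm wide, 18 mm deep in its top. Origin: centre of its underside, 4 mm above the bench; z up; well on its z axis, mouth at z 24, floor at z 6 mm, so a saw home has its origin at z 6 and stands 32 mm out of the mouth. The case's lid lies flat open on the bench beside it, 22 mm high.
- pipe_ring: Loose pipe offcut that does not belong in the case: a steel ring, outside diameter 60 mm, inside 55 mm, 18 mm high, about 75 g, open at both ends, standing on the bench round the foot of saw_51. Origin: centre of its underside; z up along its axis.
- pipe_long: Loose pipe offcut that does not belong in the case: an upright steel tube, outside diameter 48 mm, inside 42 mm, 50 mm high, about 190 g, open right through (the bench shows through it from above, where a hole saw shows a closed plate). Origin: centre of its underside; z up along its axis.
Things that resemble listed ones, but are neither listed nor needed, are in the scene too. What is shaped like the saw_51 but pink or turquoise is not meant.

How it is judged:
By the outcome, as a careful person would: the job done as asked, in the order asked, and still so for the second after the job is handed in, with the robot touching nothing.
It also fails if it takes over 106 s, if anything falls off the work surface, if the arm or the gripper's body presses on something with over 40 N, if the wrist force passes 120 N, or if a joint passes its speed limit or range.

## Working session

There is one attempt and no reset: what is moved stays moved. The work goes in short steps, Python scripts to look and compute and a tool call to move; the robot and the scene stay as the last step left them, time stands still between calls to the robot, and variables do not carry over. Pictures are saved under pics/ and viewed, at most 14 in all, crops included, and the job is handed in when it is done.

Besides the shell and the picture viewer there is one more tool, called after ">>>" as name([rows], argument=value, ...), one row to a line, values as JSON. apply_moves: Moves the arm, as the interface text tells. Its arguments: {"type":"object","properties":{"targets":{"type":"array","items":{"type":"object","properties":{"travel":{"type":"array","items":{"type":"number"}},"rot":{"type":"array","items":{"type":"number"}},"fingers":{"type":"number"}}}}},"required":["targets"]}

```bash
ls; mkdir -p pics
python3 - <<'E'
from rig import readout, eyes
import cv2, numpy as np
s=readout.state(); print({k:np.round(v,3).tolist() for k,v in s.items()})
for n in ("top","side"):
    im,d=eyes.get_image(n); cv2.imwrite(f"pics/{n}0.png",im[:,:,::-1]); np.save(f"pics/{n}0.npy",d)
    c=eyes.get_calibration(n); print(n,np.round(c["camera_matrix"],1).tolist(),np.round(c["pose"],3).tolist())
a=cv2.imread("pics/top0.png"); cv2.imwrite("pics/top0b.png",cv2.resize(a,(800,600),interpolation=cv2.INTER_CUBIC))
E
```

```text
pics
{'clock': 0.0, 'q': [1.147, 0.125, 1.652, -0.0, 1.368, -0.083], 'joint_vel': [-0.0, 0.001, -0.0, -0.001, 0.0, -0.001], 'effort': [0.002, -41.761, -35.993, 0.078, 0.049, -0.0], 'eef_pos': [217.182, 612.379, 403.487], 'eef_rot': [-0.0, 0.17, 0.986, -0.001], 'contact_force': [-0.464, -0.547, -0.386], 'wrist_torque': [-0.065, 0.001, -0.064], 'grip_force': 0.0, 'gripper_width': 94.839}
top [[429.2, 0.0, 257.4], [0.0, 429.2, 193.7], [0.0, 0.0, 1.0]] [[-0.051, -0.977, 0.205, 280.64], [-0.999, 0.05, -0.006, -36.729], [-0.004, -0.205, -0.979, 937.953], [0.0, 0.0, 0.0, 1.0]]
side [[472.6, 0.0, 264.3], [0.0, 472.6, 189.3], [0.0, 0.0, 1.0]] [[0.903, -0.225, 0.367, 17.876], [-0.43, -0.502, 0.751, -1023.688], [0.015, -0.835, -0.55, 770.956], [0.0, 0.0, 0.0, 1.0]]
```

View pics/top0b.png

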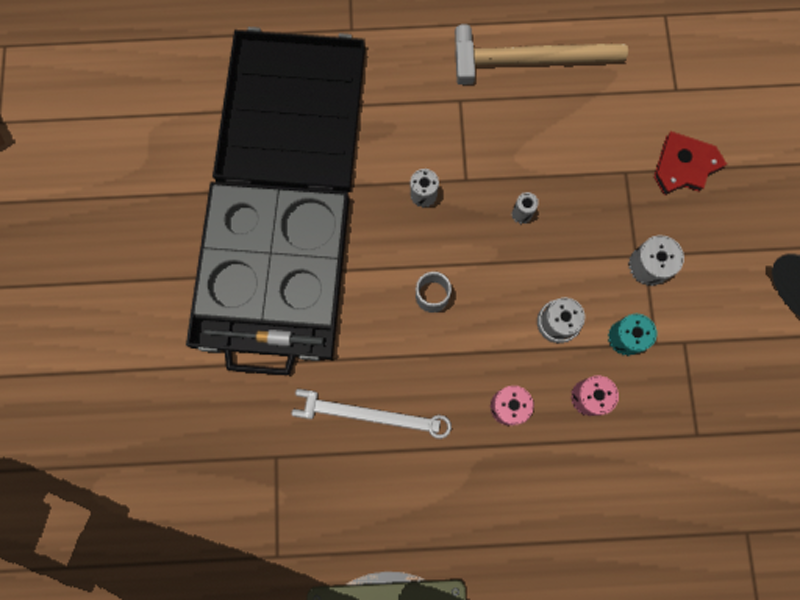

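View pics/side0.png

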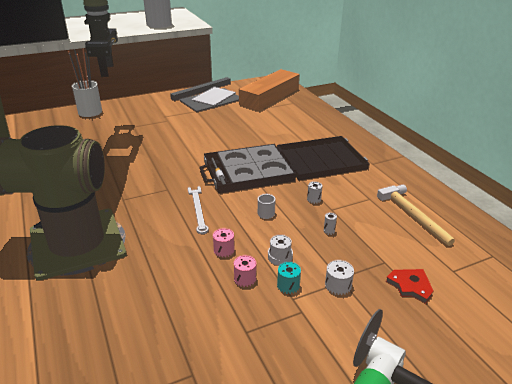

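Top view (800x600 pixels): the grey cups with a closed, holed plate are at (527,204) smallest, (425,183), (565,317) standing in a ring, and (661,256) largest. These are saw_30, 40, 51 and 60. The open tube at (434,290) is pipe_long. The pink and turquoise cups are decoys. The wells are at (241,218), (301,289), (233,284) and (310,224). Next I measure them and confirm with an enlarged crop.

```bash
cat > h.py <<'E'
import numpy as np, cv2
from scipy.spatial.transform import Rotation as R
from rig import readout, eyes
def cloud(d,c):
    K=c["camera_matrix"]; T=np.array(c["pose"]); v,u=np.indices(d.shape)
    r=np.stack([(u-K[0][2])/K[0][0],(v-K[1][2])/K[1][1],np.ones(d.shape)],-1)@T[:3,:3].T
    return r*d[...,None]+T[:3,3], r, T[:3,3]
def discs(mask,r,o,z,amin=60):
    n,l,st,_=cv2.connectedComponentsWithStats(mask.astype(np.uint8),connectivity=4); out=[]
    for i in range(1,n):
        if st[i,4]<amin: continue
        cs=cv2.findContours((l==i).astype(np.uint8),cv2.RETR_EXTERNAL,cv2.CHAIN_APPROX_NONE)[0][0][:,0]
        v,u=np.nonzero(l==i); rr=r[v,u]; p=o+rr*((z-o[2])/rr[:,2])[:,None]
        e=cv2.fitEllipse(np.float32(p[:,:2])) if 0 else None
        hull=cv2.convexHull(np.float32(p[:,:2]))[:,0]
        M=cv2.moments(hull); A=M["m00"]; out.append((round(M["m10"]/A,1),round(M["m01"]/A,1),round(2*(A/np.pi)**.5,1),"px",int(u.mean()),int(v.mean())))
    return out
def to(x,y,z,yaw=None):
    "tool-frame shift (mm) and turn (deg) from measured pose to TCP x,y,z, closing-line heading yaw (deg, mod 180), pointing down"
    s=readout.state(); q=np.array(s["eef_rot"]); r=R.from_quat(q[[1,2,3,0]])
    M=r.as_matrix(); h=np.degrees(np.arctan2(M[1,1],M[0,1]))
    t=h if yaw is None else h+((yaw-h+90)%180-90)
    a=np.radians(t); Y=np.array([np.cos(a),np.sin(a),0]); Z=np.array([0,0,-1.]); G=np.stack([np.cross(Y,Z),Y,Z],1)
    print("t",round(s["clock"],2),"pos",np.round(s["eef_pos"],1),"head",round(h,1),"w",round(s["gripper_width"],1),"F",np.round(s["contact_force"],1),
     "shift",np.round(M.T@(np.array([x,y,z])-s["eef_pos"]),1),"turn",np.round(np.degrees(R.from_matrix(M.T@G).as_rotvec()),2))
E
python3 - <<'E'
from h import *
d=np.load("pics/top0.npy"); c=eyes.get_calibration("top"); P,r,o=cloud(d,c); Z=P[...,2]
bench=P[(np.abs(Z)<8)&(d>0)]; print("bench z",np.median(bench[:,2]))
print("tops"); [print(x) for x in discs((Z>46)&(Z<58)&(d>0),r,o,50,40)]
m=np.zeros(d.shape,bool); m[118:206,128:222]=1
print("blocks z",np.median(Z[(Z>24)&(Z<33)&m])); print("wells"); [print(x) for x in discs((Z<26)&m&(d>0),r,o,28)]
a=cv2.imread("pics/top0.png")[100:240,250:450]; cv2.imwrite("pics/crop.png",cv2.resize(a,(800,560),interpolation=cv2.INTER_CUBIC))
E
```

```text
bench z -0.4358110775060027
tops
(638.6, -81.8, 38.9, 'px', 271, 116)
(601.2, -223.9, 28.7, 'px', 337, 129)
(514.0, -400.2, 59.0, 'px', 423, 163)
(484.3, -570.5, 21.8, 'px', 504, 173)
(484.7, -85.3, 46.9, 'px', 277, 184)
(438.0, -260.8, 49.8, 'px', 361, 201)
(410.8, -354.2, 49.6, 'px', 407, 212)
(331.0, -293.9, 49.7, 'px', 383, 252)
(323.4, -181.4, 49.5, 'px', 328, 258)
blocks z 27.49408197067413
wells
(616.6, 232.2, 40.5, 'px', 129, 133)
(594.8, 85.5, 78.1, 'px', 197, 142)
(605.8, 180.5, 47.5, 'px', 154, 139)
(510.6, 41.4, 46.3, 'px', 218, 180)
(511.2, 193.8, 67.4, 'px', 148, 181)
(499.7, 97.4, 56.8, 'px', 192, 184)
(462.4, 189.9, 33.5, 'px', 147, 203)
```

View pics/crop.png

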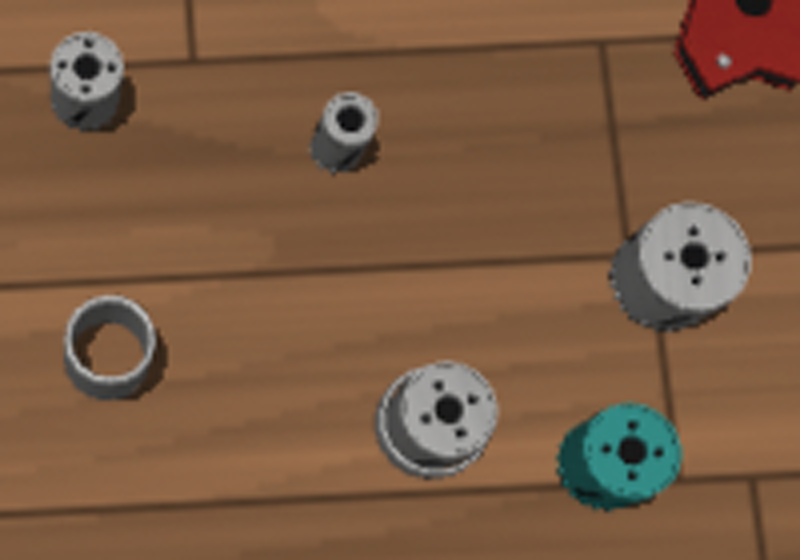

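The crop confirms the picks: closed holed plates on saw_40 (87,67), saw_30 (350,118), saw_60 (694,256), and saw_51 (448,408) with a ring round its foot. The hollow tube at (112,345) is pipe_long and (632,450) is the turquoise decoy. Measured diameters match: 38.9, 28.7, 59.0 and 49.8 mm. The wells also match: h30 (606,180), h40 (500,97), h51 (511,194), h60 (595,86). I'll start with saw_40.

>>> apply_moves([
  {"travel": [0, 0, 0.03], "rot": [0, 0, -6.5], "fingers": 1},
  {"travel": [0, 0, 0.03], "rot": [0, 0, -6.5], "fingers": 1},
  {"travel": [0, 0, 0.03], "rot": [0, 0, -6.5], "fingers": 1},
  {"travel": [-0.023, -0.038, 0], "rot": [0, 0, 0], "fingers": 1},
  {"travel": [-0.023, -0.038, 0], "rot": [0, 0, 0], "fingers": 1},
  {"travel": [-0.023, -0.038, 0], "rot": [0, 0, 0], "fingers": 1},
  {"travel": [-0.023, -0.038, 0], "rot": [0, 0, 0], "fingers": 1},
  {"travel": [-0.023, -0.038, 0], "rot": [0, 0, 0], "fingers": 1},
  {"travel": [-0.023, -0.038, 0], "rot": [0, 0, 0], "fingers": 1},
  {"travel": [-0.023, -0.038, 0], "rot": [0, 0, 0], "fingers": 1},
])

```text
clock: 1.1
eef_pos: [378.5, 344.8, 314.4]
eef_rot: [-0.0, 0.0, 1.0, -0.0]
contact_force: [0.2, -0.0, 0.7]
gripper_width: 95.1
grip_force: 0.0
```

>>> apply_moves([
  {"travel": [-0.023, -0.038, 0], "rot": [0, 0, 0], "fingers": 1},
  {"travel": [-0.023, -0.038, 0], "rot": [0, 0, 0], "fingers": 1},
  {"travel": [-0.023, -0.038, 0], "rot": [0, 0, 0], "fingers": 1},
  {"travel": [-0.023, -0.038, 0], "rot": [0, 0, 0], "fingers": 1},
  {"travel": [-0.023, -0.038, 0], "rot": [0, 0, 0], "fingers": 1},
  {"travel": [-0.023, -0.038, 0], "rot": [0, 0, 0], "fingers": 1},
  {"travel": [-0.023, -0.038, 0], "rot": [0, 0, 0], "fingers": 1},
  {"travel": [-0.023, -0.038, 0], "rot": [0, 0, 0], "fingers": 1},
  {"travel": [0, 0, 0], "rot": [0, 0, 0], "fingers": 1},
  {"travel": [0, 0, 0], "rot": [0, 0, 0], "fingers": 1},
])

```text
clock: 2.1
eef_pos: [562.0, 41.7, 314.1]
eef_rot: [-0.001, 0.001, 1.0, 0.0]
contact_force: [0.5, -0.1, -0.2]
gripper_width: 95.0
grip_force: 0.0
```

Run:
```python
from h import *
to(638.6,-81.8,214,90)
```

```text
t 2.1 pos [562.   41.7 314.1] head 89.9 w 95.0 F [ 0.5 -0.1 -0.2] shift [ -77.  -123.4  100. ] turn [ 0.03 -0.08 -0.15]
```

>>> apply_moves([
  {"travel": [-0.02, -0.031, 0], "fingers": 1},
  {"travel": [-0.019, -0.031, 0], "fingers": 1},
  {"travel": [-0.019, -0.031, 0], "fingers": 1},
  {"travel": [-0.019, -0.03, 0], "fingers": 1},
  {"travel": [0, 0, 0], "fingers": 0.8},
  {"travel": [0, 0, 0], "fingers": 0.8},
])

```text
invalid input
```

Run:
```python
from h import *
to(638.6,-81.8,214,90)
im,d=eyes.get_image("wrist"); c=eyes.get_calibration("wrist"); cv2.imwrite("pics/w1.png",im[:,:,::-1])
P,r,o=cloud(d,c); Z=P[...,2]
print(o, np.median(Z[(np.abs(Z)<8)&(d>0)])); print(discs((Z>45)&(Z<58)&(d>0),r,o,50,100))
```

```text
t 2.1 pos [562.   41.7 314.1] head 89.9 w 95.0 F [ 0.5 -0.1 -0.2] shift [ -77.  -123.4  100. ] turn [ 0.03 -0.08 -0.15]
[476.46091974  42.84679896 294.26943988] -0.009764312459310531
[(483.6, -80.9, 48.3, 'px', 96, 107), (624.8, -82.7, 18.8, 'px', 119, 270)]
```

View pics/w1.png

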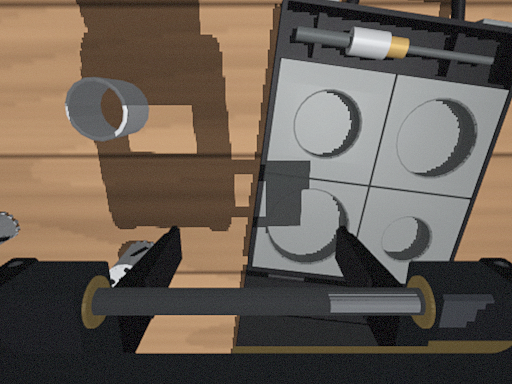

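The wrist view shows the tube at (106,108), the wells at (327,123), (437,137), (306,224) and (407,238), and saw_40 half hidden at (130,262). The call was refused because the turns were missing, so I resend it in full.

>>> apply_moves([
  {"travel": [-0.02, -0.031, 0], "rot": [0, 0, 0], "fingers": 1},
  {"travel": [-0.019, -0.031, 0], "rot": [0, 0, 0], "fingers": 1},
  {"travel": [-0.019, -0.031, 0], "rot": [0, 0, 0], "fingers": 1},
  {"travel": [-0.019, -0.03, 0], "rot": [0, 0, 0], "fingers": 1},
  {"travel": [0, 0, 0], "rot": [0, 0, 0], "fingers": 0.8},
  {"travel": [0, 0, 0], "rot": [0, 0, 0], "fingers": 0.8},
])

```text
clock: 2.75
eef_pos: [638.7, -79.4, 314.3]
eef_rot: [-0.001, -0.0, 1.0, 0.0]
contact_force: [-0.6, 0.5, -0.2]
gripper_width: 84.1
grip_force: 0.0
```

Run:
```python
from h import *
to(638.6,-81.8,214,90)
im,d=eyes.get_image("wrist"); c=eyes.get_calibration("wrist"); cv2.imwrite("pics/w2.png",im[:,:,::-1]); np.save("pics/w2.npy",d)
P,r,o=cloud(d,c); Z=P[...,2]
print(o, np.median(Z[(np.abs(Z)<8)&(d>0)])); print(discs((Z>45)&(Z<58)&(d>0),r,o,50,100))
```

```text
t 2.75 pos [638.7 -79.4 314.3] head 90.0 w 84.1 F [-0.6  0.5 -0.2] shift [-1.000e-01 -2.400e+00  1.003e+02] turn [ 0.05 -0.07  0.01]
[553.22410686 -78.88681907 294.43016964] -0.034379556087344554
[(495.8, -82.6, 31.4, 'px', 252, 20), (599.8, -219.7, 30.7, 'px', 83, 159), (637.0, -78.7, 39.8, 'px', 257, 202)]
```

>>> apply_moves([
  {"travel": [0.001, 0, 0.025], "rot": [0, 0, 0], "fingers": 0.8},
  {"travel": [0, 0, 0.025], "rot": [0, 0, 0], "fingers": 0.8},
  {"travel": [0, 0, 0.025], "rot": [0, 0, 0], "fingers": 0.75},
  {"travel": [0, 0, 0.015], "rot": [0, 0, 0], "fingers": 0.7},
  {"travel": [0, 0, 0.01], "rot": [0, 0, 0], "fingers": 0.65},
  {"travel": [0, 0, 0], "rot": [0, 0, 0], "fingers": 0.5},
  {"travel": [0, 0, 0], "rot": [0, 0, 0], "fingers": 0.4},
  {"travel": [0, 0, 0], "rot": [0, 0, 0], "fingers": 0.35},
  {"travel": [0, 0, 0], "rot": [0, 0, 0], "fingers": 0.3},
  {"travel": [0, 0, 0], "rot": [0, 0, 0], "fingers": 0.3},
])

```text
clock: 3.8
eef_pos: [638.6, -80.7, 216.4]
eef_rot: [0.001, 0.0, 1.0, -0.0]
contact_force: [-0.8, 0.4, 4.8]
gripper_width: 39.2
grip_force: 30.0
```

Run:
```python
from h import *
to(499.7,99.5,310,90); print(readout.state()["grip_force"])
```

```text
t 3.8 pos [638.6 -80.7 216.4] head 90.0 w 39.2 F [-0.8  0.4  4.8] shift [138.8 180.1 -94. ] turn [-0.01  0.15 -0.03]
30.00080019235611
```

>>> apply_moves([
  {"travel": [0, 0, -0.015], "rot": [0, 0, 0], "fingers": 0.3},
  {"travel": [0, 0, -0.025], "rot": [0, 0, 0], "fingers": 0.3},
  {"travel": [0, 0, -0.03], "rot": [0, 0, 0], "fingers": 0.3},
  {"travel": [0, 0, -0.03], "rot": [0, 0, 0], "fingers": 0.3},
  {"travel": [0.023, 0.03, 0], "rot": [0, 0, 0], "fingers": 0.3},
  {"travel": [0.023, 0.03, 0], "rot": [0, 0, 0], "fingers": 0.3},
  {"travel": [0.023, 0.03, 0], "rot": [0, 0, 0], "fingers": 0.3},
  {"travel": [0, 0, 0], "rot": [0, 0, 0], "fingers": 0.3},
  {"travel": [0, 0, 0], "rot": [0, 0, 0], "fingers": 0.3},
])

```text
clock: 4.7
eef_pos: [568.7, 9.8, 315.4]
eef_rot: [0.0, -0.0, 1.0, -0.0]
contact_force: [0.6, 0.1, -0.8]
gripper_width: 39.6
grip_force: 30.0
```

```bash
cat >> h.py <<'E'
def wells(name,x0=440,x1=665,y0=20,y1=260,k=None):
    im,d=eyes.get_image(name); c=eyes.get_calibration(name); P,r,o=cloud(d,c)
    p=o+r*((28-o[2])/r[...,2])[...,None]
    m=(P[...,2]<25.5)&(d>0)&(p[...,0]>x0)&(p[...,0]<x1)&(p[...,1]>y0)&(p[...,1]<y1)
    if k: cv2.imwrite(k,im[:,:,::-1])
    print(*discs(m,r,o,28,150),sep="\n")
E
python3 - <<'E'
from h import *
to(499.7,99.5,310,90); print(readout.state()["grip_force"])
wells("wrist",k="pics/w3.png");
E
```

```text
t 4.7 pos [568.7   9.8 315.4] head 90.0 w 39.6 F [ 0.6  0.1 -0.8] shift [68.9 89.8  5.3] turn [-0.03  0.05  0.05]
29.999727308750153
(503.0, 34.0, 69.1, 'px', 287, 112)
(449.6, 153.0, 55.8, 'px', 437, 52)
(498.0, 100.4, 55.0, 'px', 365, 114)
(510.5, 194.7, 65.5, 'px', 473, 129)
(551.0, 134.7, 30.2, 'px', 402, 176)
(592.2, 87.9, 74.4, 'px', 341, 217)
(611.5, 244.2, 32.9, 'px', 503, 235)
(605.0, 182.5, 44.8, 'px', 439, 230)
```

View pics/w3.png

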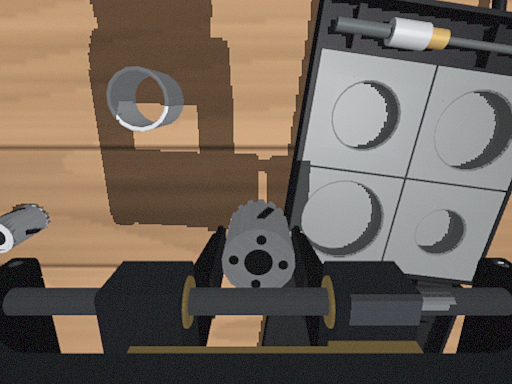

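Saw_40 is held, with its plate at (258,255). The wells are at (365,114) for h40, (473,129) h51, (341,217) h60 and (439,230) h30. Next is carrying it over h40.

>>> apply_moves([
  {"travel": [0.024, 0.03, 0], "rot": [0, 0, 0], "fingers": 0.3},
  {"travel": [0.023, 0.03, 0], "rot": [0, 0, 0], "fingers": 0.3},
  {"travel": [0.023, 0.03, 0], "rot": [0, 0, 0], "fingers": 0.3},
  {"travel": [0, 0, 0], "rot": [0, 0, 0], "fingers": 0.3},
  {"travel": [0, 0, 0.02], "rot": [0, 0, 0], "fingers": 0.3},
  {"travel": [0, 0, 0.02], "rot": [0, 0, 0], "fingers": 0.3},
  {"travel": [0, 0, 0.02], "rot": [0, 0, 0], "fingers": 0.3},
  {"travel": [0, 0, 0.01], "rot": [0, 0, 0], "fingers": 0.3},
  {"travel": [0, 0, 0.006], "rot": [0, 0, 0], "fingers": 0.3},
  {"travel": [0, 0, 0], "rot": [0, 0, 0], "fingers": 0.3},
])

```text
clock: 5.75
eef_pos: [499.4, 98.9, 238.4]
eef_rot: [-0.0, 0.001, 1.0, -0.0]
contact_force: [-0.1, -0.2, -0.6]
gripper_width: 39.4
grip_force: 30.0
```

Run:
```python
from h import *
to(498.5,100,226,90)
```

```text
t 5.75 pos [499.4  98.9 238.4] head 89.9 w 39.4 F [-0.1 -0.2 -0.6] shift [ 0.9  1.1 12.4] turn [-0.01 -0.05 -0.07]
```

>>> apply_moves([
  {"travel": [0, 0.001, 0.004], "rot": [0, 0, 0], "fingers": 0.3},
  {"travel": [0, 0, 0.003], "rot": [0, 0, 0], "fingers": 0.3},
  {"travel": [0, 0, 0.002], "rot": [0, 0, 0], "fingers": 0.3},
  {"travel": [0, 0, 0.001], "rot": [0, 0, 0], "fingers": 0.3},
  {"travel": [0, 0, 0], "rot": [0, 0, 0], "fingers": 0.3},
])

```text
clock: 6.25
eef_pos: [499.0, 100.5, 228.8]
eef_rot: [-0.0, 0.0, 1.0, -0.0]
contact_force: [0.7, -0.1, -2.0]
gripper_width: 39.3
grip_force: 30.0
```

>>> apply_moves([
  {"travel": [0, 0, 0.001], "rot": [0, 0, 0], "fingers": 0.3},
  {"travel": [0, 0, 0], "rot": [0, 0, 0], "fingers": 0.3},
])

```text
clock: 6.45
eef_pos: [499.0, 100.5, 227.8]
eef_rot: [0.0, 0.0, 1.0, -0.0]
contact_force: [-0.6, 0.5, -1.0]
gripper_width: 39.1
grip_force: 30.0
```

>>> apply_moves([
  {"travel": [0, 0, 0.001], "rot": [0, 0, 0], "fingers": 0.3},
  {"travel": [0, 0, 0], "rot": [0, 0, 0], "fingers": 0.3},
])

```text
clock: 6.65
eef_pos: [499.0, 100.5, 226.7]
eef_rot: [-0.0, 0.0, 1.0, -0.0]
contact_force: [-0.0, -0.5, -1.7]
gripper_width: 39.6
grip_force: 30.0
```

>>> apply_moves([
  {"travel": [0, 0, 0.001], "rot": [0, 0, 0], "fingers": 0.3},
  {"travel": [0, 0, 0], "rot": [0, 0, 0], "fingers": 0.3},
])

```text
clock: 6.85
eef_pos: [499.2, 100.5, 226.4]
eef_rot: [-0.0, 0.0, 1.0, -0.0]
contact_force: [-2.1, -0.7, 4.6]
gripper_width: 39.4
grip_force: 30.0
```

>>> apply_moves([
  {"travel": [0, 0, 0.001], "rot": [0, 0, 0], "fingers": 0.3},
  {"travel": [0, 0, 0], "rot": [0, 0, 0], "fingers": 0.3},
])

```text
clock: 7.05
eef_pos: [499.4, 100.5, 226.4]
eef_rot: [-0.0, 0.0, 1.0, -0.0]
contact_force: [-6.1, -0.5, 10.8]
gripper_width: 39.3
grip_force: 30.0
```

>>> apply_moves([
  {"travel": [0, 0, 0.001], "rot": [0, 0, 0], "fingers": 0.3},
  {"travel": [0, 0, 0], "rot": [0, 0, 0], "fingers": 0.3},
])

```text
clock: 7.25
eef_pos: [499.6, 100.6, 226.4]
eef_rot: [-0.0, 0.0, 1.0, -0.0]
contact_force: [-8.2, -1.4, 17.0]
gripper_width: 39.7
grip_force: 30.0
```

Contact came at TCP z 226.4, exactly the expected seated height. I release and back up.

>>> apply_moves([
  {"travel": [0, 0, -0.002], "rot": [0, 0, 0], "fingers": 0.3},
  {"travel": [0, 0, 0], "rot": [0, 0, 0], "fingers": 0.5},
  {"travel": [0, 0, 0], "rot": [0, 0, 0], "fingers": 0.55},
  {"travel": [0, 0, 0], "rot": [0, 0, 0], "fingers": 0.6},
  {"travel": [0, 0, 0], "rot": [0, 0, 0], "fingers": 0.6},
  {"travel": [0, 0, -0.015], "rot": [0, 0, 0], "fingers": 0.6},
  {"travel": [0, 0, -0.025], "rot": [0, 0, 0], "fingers": 0.6},
  {"travel": [0, 0, -0.025], "rot": [0, 0, 0], "fingers": 0.6},
  {"travel": [0, 0, -0.02], "rot": [0, 0, 0], "fingers": 0.6},
])

```text
clock: 8.15
eef_pos: [499.3, 100.5, 313.5]
eef_rot: [0.001, 0.0, 1.0, 0.0]
contact_force: [0.6, -0.6, -0.1]
gripper_width: 56.8
grip_force: 0.0
```

Run:
```python
from h import *
to(599.8,-220.5,310,90)
```

```text
t 8.15 pos [499.3 100.5 313.5] head 90.0 w 56.8 F [ 0.6 -0.6 -0.1] shift [-100.6 -321.     3.7] turn [ 0.01  0.14 -0.02]
```

>>> apply_moves([
  {"travel": [-0.011, -0.036, 0], "rot": [0, 0, 0], "fingers": 0.7},
  {"travel": [-0.011, -0.036, 0], "rot": [0, 0, 0], "fingers": 0.7},
  {"travel": [-0.011, -0.036, 0], "rot": [0, 0, 0], "fingers": 0.7},
  {"travel": [-0.011, -0.036, 0], "rot": [0, 0, 0], "fingers": 0.7},
  {"travel": [-0.011, -0.036, 0], "rot": [0, 0, 0], "fingers": 0.7},
  {"travel": [-0.011, -0.036, 0], "rot": [0, 0, 0], "fingers": 0.7},
  {"travel": [-0.011, -0.035, 0], "rot": [0, 0, 0], "fingers": 0.7},
  {"travel": [-0.011, -0.035, 0], "rot": [0, 0, 0], "fingers": 0.7},
  {"travel": [-0.012, -0.035, 0], "rot": [0, 0, 0], "fingers": 0.7},
  {"travel": [0, 0, 0], "rot": [0, 0, 0], "fingers": 0.7},
])

```text
clock: 9.15
eef_pos: [599.7, -224.3, 312.3]
eef_rot: [0.001, 0.002, 1.0, -0.001]
contact_force: [0.5, 0.4, 1.1]
gripper_width: 66.6
grip_force: 0.0
```

```bash
cat >> h.py <<'E'
def tops(name,k=None):
    im,d=eyes.get_image(name); c=eyes.get_calibration(name); P,r,o=cloud(d,c)
    if k: cv2.imwrite(k,im[:,:,::-1])
    print(*discs((P[...,2]>45)&(P[...,2]<56)&(d>0),r,o,50,150),sep="\n")
E
python3 - <<'E'
from h import *
to(599.8,-220.5,214,90); tops("wrist"); wells("top")
E
```

```text
t 9.15 pos [ 599.7 -224.3  312.3] head 89.8 w 66.6 F [0.5 0.4 1.1] shift [ 0.1  4.  98.3] turn [-0.12  0.12 -0.24]
(454.4, -256.3, 23.2, 'px', 208, 8)
(483.1, -82.4, 48.6, 'px', 452, 51)
(513.4, -392.2, 57.7, 'px', 32, 96)
(598.7, -219.1, 29.7, 'px', 261, 203)
(576.3, 71.5, 160.6, 'px', 214, 155)
(525.7, 190.0, 184.2, 'px', 139, 178)
(593.7, 85.7, 75.4, 'px', 196, 142)
(607.3, 181.0, 47.0, 'px', 154, 139)
(511.8, 193.4, 66.7, 'px', 148, 181)
(496.2, 97.6, 53.0, 'px', 193, 188)
```

>>> apply_moves([
  {"travel": [0, 0.004, 0.025], "rot": [0, 0, 0], "fingers": 0.7},
  {"travel": [0, 0, 0.025], "rot": [0, 0, 0], "fingers": 0.7},
  {"travel": [0, 0, 0.025], "rot": [0, 0, 0], "fingers": 0.65},
  {"travel": [0, 0, 0.015], "rot": [0, 0, 0], "fingers": 0.6},
  {"travel": [0, 0, 0.006], "rot": [0, 0, 0], "fingers": 0.5},
  {"travel": [0, 0, 0], "rot": [0, 0, 0], "fingers": 0.4},
  {"travel": [0, 0, 0], "rot": [0, 0, 0], "fingers": 0.35},
  {"travel": [0, 0, 0], "rot": [0, 0, 0], "fingers": 0.25},
  {"travel": [0, 0, 0], "rot": [0, 0, 0], "fingers": 0.2},
  {"travel": [0, 0, 0], "rot": [0, 0, 0], "fingers": 0.2},
])

```text
clock: 10.25
eef_pos: [599.5, -216.9, 216.4]
eef_rot: [0.001, 0.0, 1.0, -0.0]
contact_force: [-0.1, 1.4, 4.8]
gripper_width: 29.5
grip_force: 29.9
```

Run:
```python
from h import *
to(605.5,182,310,90); print(readout.state()["grip_force"])
```

```text
t 10.25 pos [ 599.5 -216.9  216.4] head 90.0 w 29.5 F [-0.1  1.4  4.8] shift [ -6.  398.8 -93.9] turn [-0.06  0.15 -0.04]
29.93709146976471
```

>>> apply_moves([
  {"travel": [0, 0, -0.015], "rot": [0, 0, 0], "fingers": 0.2},
  {"travel": [0, 0, -0.025], "rot": [0, 0, 0], "fingers": 0.2},
  {"travel": [0, 0, -0.03], "rot": [0, 0, 0], "fingers": 0.2},
  {"travel": [0, 0, -0.03], "rot": [0, 0, 0], "fingers": 0.2},
  {"travel": [0, 0.03, 0], "rot": [0, 0, 0], "fingers": 0.2},
  {"travel": [-0.001, 0.04, 0], "rot": [0, 0, 0], "fingers": 0.2},
  {"travel": [-0.001, 0.04, 0], "rot": [0, 0, 0], "fingers": 0.2},
  {"travel": [-0.001, 0.04, 0], "rot": [0, 0, 0], "fingers": 0.2},
  {"travel": [-0.001, 0.04, 0], "rot": [0, 0, 0], "fingers": 0.2},
  {"travel": [-0.001, 0.04, 0], "rot": [0, 0, 0], "fingers": 0.2},
])

```text
clock: 11.25
eef_pos: [603.6, 15.0, 315.6]
eef_rot: [0.0, 0.0, 1.0, 0.0]
contact_force: [-0.3, -0.2, -1.0]
gripper_width: 29.4
grip_force: 29.9
```

>>> apply_moves([
  {"travel": [0, 0.04, 0], "rot": [0, 0, 0], "fingers": 0.2},
  {"travel": [0, 0.04, 0], "rot": [0, 0, 0], "fingers": 0.2},
  {"travel": [0, 0.04, 0], "rot": [0, 0, 0], "fingers": 0.2},
  {"travel": [0, 0.03, 0], "rot": [0, 0, 0], "fingers": 0.2},
  {"travel": [0, 0.02, 0], "rot": [0, 0, 0], "fingers": 0.2},
  {"travel": [0, 0, 0], "rot": [0, 0, 0], "fingers": 0.2},
  {"travel": [0, 0, 0], "rot": [0, 0, 0], "fingers": 0.2},
])

```text
clock: 11.95
eef_pos: [603.9, 183.5, 315.1]
eef_rot: [-0.0, -0.0, 1.0, -0.0]
contact_force: [-0.9, 0.1, -0.4]
gripper_width: 29.4
grip_force: 29.9
```

Run:
```python
from h import *
to(605.5,182,226,90); wells("wrist")
```

```text
t 11.95 pos [603.9 183.5 315.1] head 90.0 w 29.4 F [-0.9  0.1 -0.4] shift [-1.6 -1.4 89.1] turn [-0.03 -0.    0.03]
(575.7, 64.4, 149.4, 'px', 93, 129)
(527.0, 152.2, 189.0, 'px', 258, 31)
(585.3, 249.4, 69.3, 'px', 333, 160)
(498.1, 105.6, 50.1, 'px', 172, 70)
(510.2, 196.0, 66.1, 'px', 273, 86)
(592.1, 88.9, 74.7, 'px', 154, 181)
(603.1, 183.5, 43.3, 'px', 258, 193)
```

>>> apply_moves([
  {"travel": [0, 0, 0.02], "rot": [0, 0, 0], "fingers": 0.2},
  {"travel": [0, 0, 0.02], "rot": [0, 0, 0], "fingers": 0.2},
  {"travel": [0, 0, 0.02], "rot": [0, 0, 0], "fingers": 0.2},
  {"travel": [0, 0, 0.01], "rot": [0, 0, 0], "fingers": 0.2},
  {"travel": [0, 0, 0.008], "rot": [0, 0, 0], "fingers": 0.2},
  {"travel": [0, 0, 0.005], "rot": [0, 0, 0], "fingers": 0.2},
  {"travel": [0, 0, 0.003], "rot": [0, 0, 0], "fingers": 0.2},
  {"travel": [0, 0, 0], "rot": [0, 0, 0], "fingers": 0.2},
])

```text
clock: 12.8
eef_pos: [604.2, 183.4, 229.0]
eef_rot: [0.0, 0.0, 1.0, 0.0]
contact_force: [0.9, -0.3, -1.1]
gripper_width: 29.6
grip_force: 29.9
```

>>> apply_moves([
  {"travel": [0, 0, 0.002], "rot": [0, 0, 0], "fingers": 0.2},
  {"travel": [0, 0, 0], "rot": [0, 0, 0], "fingers": 0.2},
])

```text
clock: 13.0
eef_pos: [604.2, 183.5, 227.2]
eef_rot: [0.0, 0.0, 1.0, 0.0]
contact_force: [-0.2, -0.5, -0.0]
gripper_width: 29.3
grip_force: 29.9
```

>>> apply_moves([
  {"travel": [0, 0, 0.001], "rot": [0, 0, 0], "fingers": 0.2},
  {"travel": [0, 0, 0], "rot": [0, 0, 0], "fingers": 0.2},
])

```text
clock: 13.2
eef_pos: [604.3, 183.5, 226.4]
eef_rot: [0.0, 0.0, 1.0, 0.0]
contact_force: [-0.6, 0.1, 2.0]
gripper_width: 29.1
grip_force: 29.9
```

Contact at 226.4, so it is seated. One small press of 1 mm, then release and climb.

>>> apply_moves([
  {"travel": [0, 0, 0.001], "rot": [0, 0, 0], "fingers": 0.2},
  {"travel": [0, 0, -0.001], "rot": [0, 0, 0], "fingers": 0.2},
  {"travel": [0, 0, 0], "rot": [0, 0, 0], "fingers": 0.35},
  {"travel": [0, 0, 0], "rot": [0, 0, 0], "fingers": 0.45},
  {"travel": [0, 0, 0], "rot": [0, 0, 0], "fingers": 0.5},
  {"travel": [0, 0, 0], "rot": [0, 0, 0], "fingers": 0.5},
  {"travel": [0, 0, -0.015], "rot": [0, 0, 0], "fingers": 0.5},
  {"travel": [0, 0, -0.025], "rot": [0, 0, 0], "fingers": 0.5},
  {"travel": [0, 0, -0.025], "rot": [0, 0, 0], "fingers": 0.5},
  {"travel": [0, 0, -0.02], "rot": [0, 0, 0], "fingers": 0.5},
])

```text
clock: 14.2
eef_pos: [604.4, 183.5, 313.7]
eef_rot: [0.001, 0.0, 1.0, 0.0]
contact_force: [0.2, -1.0, 0.1]
gripper_width: 47.3
grip_force: 0.0
```

Run:
```python
from h import *
to(436.5,-257.3,310,90)
```

```text
t 14.2 pos [604.4 183.5 313.7] head 90.0 w 47.3 F [ 0.2 -1.   0.1] shift [ 167.7 -440.9    3.1] turn [ 0.03  0.15 -0.03]
```

>>> apply_moves([
  {"travel": [0.013, -0.034, 0], "rot": [0, 0, 0], "fingers": 0.8},
  {"travel": [0.013, -0.034, 0], "rot": [0, 0, 0], "fingers": 0.8},
  {"travel": [0.013, -0.034, 0], "rot": [0, 0, 0], "fingers": 0.8},
  {"travel": [0.013, -0.034, 0], "rot": [0, 0, 0], "fingers": 0.8},
  {"travel": [0.013, -0.034, 0], "rot": [0, 0, 0], "fingers": 0.8},
  {"travel": [0.013, -0.034, 0], "rot": [0, 0, 0], "fingers": 0.8},
  {"travel": [0.013, -0.034, 0], "rot": [0, 0, 0], "fingers": 0.8},
  {"travel": [0.013, -0.034, 0], "rot": [0, 0, 0], "fingers": 0.8},
  {"travel": [0.013, -0.034, 0], "rot": [0, 0, 0], "fingers": 0.8},
  {"travel": [0.013, -0.034, 0], "rot": [0, 0, 0], "fingers": 0.8},
])

```text
clock: 15.2
eef_pos: [473.3, -157.8, 312.2]
eef_rot: [0.001, 0.0, 1.0, -0.0]
contact_force: [0.3, 0.3, 1.5]
gripper_width: 75.8
grip_force: 0.0
```

>>> apply_moves([
  {"travel": [0.013, -0.034, 0], "rot": [0, 0, 0], "fingers": 0.8},
  {"travel": [0.013, -0.034, 0], "rot": [0, 0, 0], "fingers": 0.8},
  {"travel": [0.012, -0.033, 0], "rot": [0, 0, 0], "fingers": 0.8},
  {"travel": [0, 0, 0], "rot": [0, 0, 0], "fingers": 0.8},
  {"travel": [0, 0, 0], "rot": [0, 0, 0], "fingers": 0.8},
  {"travel": [0, 0, 0], "rot": [0, 0, 0], "fingers": 0.8},
])

```text
clock: 15.8
eef_pos: [436.1, -256.9, 311.2]
eef_rot: [0.0, -0.0, 1.0, 0.0]
contact_force: [-0.4, 0.3, 1.4]
gripper_width: 76.1
grip_force: 0.0
```

Run:
```python
from h import *
to(436.5,-257.3,214,90); tops("wrist",k="pics/w5.png")
im,d=eyes.get_image("wrist"); c=eyes.get_calibration("wrist"); P,r,o=cloud(d,c); Z=P[...,2]
m=(Z>14)&(Z<21)&(d>0)&(np.hypot(P[...,0]-436.5,P[...,1]+257)<40); v,u=np.nonzero(m); print("ring", m.sum(),cv2.minEnclosingCircle(np.float32(P[m][:,:2])))
```

```text
t 15.8 pos [ 436.1 -256.9  311.2] head 90.0 w 76.1 F [-0.4  0.3  1.4] shift [-0.3 -0.4 97.2] turn [0.   0.03 0.01]
(322.0, -179.4, 50.8, 'px', 364, 55)
(329.5, -291.7, 50.3, 'px', 210, 66)
(409.6, -351.5, 51.0, 'px', 140, 173)
(436.1, -258.5, 50.6, 'px', 255, 204)
(478.1, -83.6, 44.5, 'px', 456, 246)
(485.0, -394.8, 14.9, 'px', 100, 257)
ring 409 ((435.7709655761719, -258.5698547363281), 29.835365295410156)
```

View pics/w5.png

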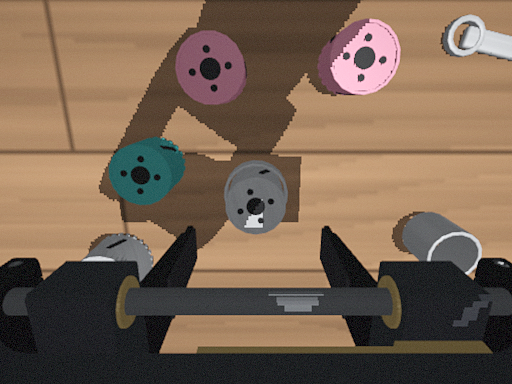

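The grey saw_51 is at (256,205) with the ring round it, between the fingers. Turquoise is at (140,172), pinks at (210,67) and (362,57), saw_60 at (110,255), the tube at (455,245). Saw and ring are concentric at (436,-258.5). I descend and grip above the ring.

>>> apply_moves([
  {"travel": [0, -0.0015, 0.025], "rot": [0, 0, 0], "fingers": 0.8},
  {"travel": [0, 0, 0.025], "rot": [0, 0, 0], "fingers": 0.8},
  {"travel": [0, 0, 0.025], "rot": [0, 0, 0], "fingers": 0.8},
  {"travel": [0, 0, 0.015], "rot": [0, 0, 0], "fingers": 0.8},
  {"travel": [0, 0, 0.006], "rot": [0, 0, 0], "fingers": 0.7},
  {"travel": [0, 0, 0], "rot": [0, 0, 0], "fingers": 0.65},
  {"travel": [0, 0, 0], "rot": [0, 0, 0], "fingers": 0.6},
])

```text
clock: 16.6
eef_pos: [436.4, -259.2, 215.8]
eef_rot: [0.001, 0.0, 1.0, -0.001]
contact_force: [-0.4, -0.3, 0.4]
gripper_width: 59.7
grip_force: 0.0
```

>>> apply_moves([
  {"travel": [0, 0, 0], "rot": [0, 0, 0], "fingers": 0.56},
  {"travel": [0, 0, 0], "rot": [0, 0, 0], "fingers": 0.5},
  {"travel": [0, 0, 0], "rot": [0, 0, 0], "fingers": 0.45},
  {"travel": [0, 0, 0], "rot": [0, 0, 0], "fingers": 0.4},
  {"travel": [0, 0, 0], "rot": [0, 0, 0], "fingers": 0.4},
])

```text
clock: 17.1
eef_pos: [436.4, -259.3, 216.0]
eef_rot: [0.001, 0.0, 1.0, -0.001]
contact_force: [-0.7, 0.3, 5.9]
gripper_width: 50.2
grip_force: 30.0
```

>>> apply_moves([
  {"travel": [0, 0, -0.004], "rot": [0, 0, 0], "fingers": 0.4},
  {"travel": [0, 0, -0.006], "rot": [0, 0, 0], "fingers": 0.4},
  {"travel": [0, 0, -0.006], "rot": [0, 0, 0], "fingers": 0.4},
  {"travel": [0, 0, -0.006], "rot": [0, 0, 0], "fingers": 0.4},
  {"travel": [0, 0, -0.008], "rot": [0, 0, 0], "fingers": 0.4},
  {"travel": [0, 0, -0.02], "rot": [0, 0, 0], "fingers": 0.4},
  {"travel": [0, 0, -0.025], "rot": [0, 0, 0], "fingers": 0.4},
  {"travel": [0, 0, -0.025], "rot": [0, 0, 0], "fingers": 0.4},
  {"travel": [0, 0, 0], "rot": [0, 0, 0], "fingers": 0.4},
])

```text
clock: 18.0
eef_pos: [437.0, -259.8, 319.4]
eef_rot: [0.003, 0.0, 1.0, -0.003]
contact_force: [0.3, 0.1, -1.3]
gripper_width: 50.8
grip_force: 30.0
```

Run:
```python
from h import *
to(510.5,195,310,90)
im,d=eyes.get_image("side"); cv2.imwrite("pics/s2.png",cv2.resize(im[140:330,180:400,::-1],(660,570)))
```

```text
t 18.0 pos [ 437.  -259.8  319.4] head 90.0 w 50.8 F [ 0.3  0.1 -1.3] shift [-73.3 454.9   7.6] turn [-0.3   0.39 -0.02]
```

View pics/s2.png

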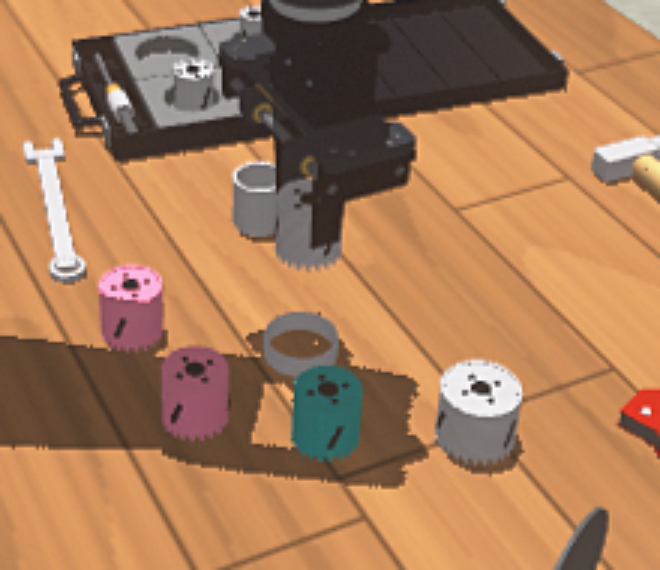

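The ring stayed at (301,343) on the bench and the saw is held clear at (310,225). Next is carrying it to h51, well above saw_40.

>>> apply_moves([
  {"travel": [-0.005, 0.03, 0], "rot": [0, 0, 0], "fingers": 0.4},
  {"travel": [-0.006, 0.036, 0], "rot": [0, 0, 0], "fingers": 0.4},
  {"travel": [-0.006, 0.036, 0], "rot": [0, 0, 0], "fingers": 0.4},
  {"travel": [-0.006, 0.036, 0], "rot": [0, 0, 0], "fingers": 0.4},
  {"travel": [-0.006, 0.036, 0], "rot": [0, 0, 0], "fingers": 0.4},
  {"travel": [-0.006, 0.036, 0], "rot": [0, 0, 0], "fingers": 0.4},
  {"travel": [-0.006, 0.036, 0], "rot": [0, 0, 0], "fingers": 0.4},
  {"travel": [-0.006, 0.036, 0], "rot": [0, 0, 0], "fingers": 0.4},
  {"travel": [-0.006, 0.036, 0], "rot": [0, 0, 0], "fingers": 0.4},
  {"travel": [-0.006, 0.036, 0], "rot": [0, 0, 0], "fingers": 0.4},
])

```text
clock: 19.05
eef_pos: [494.4, 96.4, 312.7]
eef_rot: [-0.001, 0.0, 1.0, -0.0]
contact_force: [0.2, -0.8, -0.7]
gripper_width: 50.5
grip_force: 30.0
```

>>> apply_moves([
  {"travel": [-0.006, 0.036, 0], "rot": [0, 0, 0], "fingers": 0.4},
  {"travel": [-0.005, 0.036, 0], "rot": [0, 0, 0], "fingers": 0.4},
  {"travel": [-0.003, 0.03, 0], "rot": [0, 0, 0], "fingers": 0.4},
  {"travel": [0, 0, 0], "rot": [0, 0, 0], "fingers": 0.4},
  {"travel": [0, 0, 0], "rot": [0, 0, 0], "fingers": 0.4},
])

```text
clock: 19.55
eef_pos: [508.5, 197.2, 312.8]
eef_rot: [-0.002, -0.001, 1.0, -0.001]
contact_force: [-0.7, -0.5, -2.2]
gripper_width: 50.7
grip_force: 30.0
```

Run:
```python
from h import *
to(510.5,195,226,90)
```

```text
t 19.55 pos [508.5 197.2 312.8] head 90.1 w 50.7 F [-0.7 -0.5 -2.2] shift [-2.3 -2.1 86.8] turn [-0.07 -0.18  0.06]
```

>>> apply_moves([
  {"travel": [-0.002, -0.002, 0.02], "rot": [0, 0, 0], "fingers": 0.4},
  {"travel": [0, 0, 0.02], "rot": [0, 0, 0], "fingers": 0.4},
  {"travel": [0, 0, 0.02], "rot": [0, 0, 0], "fingers": 0.4},
  {"travel": [0, 0, 0.01], "rot": [0, 0, 0], "fingers": 0.4},
  {"travel": [0, 0, 0.008], "rot": [0, 0, 0], "fingers": 0.4},
  {"travel": [0, 0, 0.005], "rot": [0, 0, 0], "fingers": 0.4},
  {"travel": [0, 0, 0], "rot": [0, 0, 0], "fingers": 0.4},
])

```text
clock: 20.25
eef_pos: [511.1, 194.7, 231.5]
eef_rot: [-0.0, 0.0, 1.0, -0.0]
contact_force: [-0.2, 0.6, -1.4]
gripper_width: 50.5
grip_force: 30.0
```

>>> apply_moves([
  {"travel": [0, 0, 0.001], "rot": [0, 0, 0], "fingers": 0.4},
  {"travel": [0, 0, 0], "rot": [0, 0, 0], "fingers": 0.4},
])

```text
clock: 20.45
eef_pos: [511.4, 195.1, 231.5]
eef_rot: [0.001, 0.0, 1.0, 0.0]
contact_force: [-0.5, -0.0, -0.2]
gripper_width: 50.6
grip_force: 30.0
```

>>> apply_moves([
  {"travel": [0, 0, 0.001], "rot": [0, 0, 0], "fingers": 0.4},
  {"travel": [0, 0, 0], "rot": [0, 0, 0], "fingers": 0.4},
])

```text
clock: 20.65
eef_pos: [511.2, 195.0, 230.0]
eef_rot: [0.0, 0.0, 1.0, 0.0]
contact_force: [0.2, 0.6, -1.8]
gripper_width: 50.7
grip_force: 30.0
```

>>> apply_moves([
  {"travel": [0, 0, 0.002], "rot": [0, 0, 0], "fingers": 0.4},
  {"travel": [0, 0, 0.001], "rot": [0, 0, 0], "fingers": 0.4},
  {"travel": [0, 0, 0], "rot": [0, 0, 0], "fingers": 0.4},
])

```text
clock: 20.95
eef_pos: [511.0, 194.9, 226.5]
eef_rot: [-0.0, 0.0, 1.0, -0.0]
contact_force: [0.2, -0.2, -1.2]
gripper_width: 50.5
grip_force: 30.0
```

>>> apply_moves([
  {"travel": [0, 0, 0.001], "rot": [0, 0, 0], "fingers": 0.4},
  {"travel": [0, 0, 0], "rot": [0, 0, 0], "fingers": 0.4},
])

```text
clock: 21.15
eef_pos: [511.2, 195.0, 226.0]
eef_rot: [-0.0, 0.0, 1.0, -0.0]
contact_force: [-1.2, -0.6, 1.5]
gripper_width: 50.9
grip_force: 30.0
```

>>> apply_moves([
  {"travel": [0, 0, 0.001], "rot": [0, 0, 0], "fingers": 0.4},
  {"travel": [0, 0, 0], "rot": [0, 0, 0], "fingers": 0.4},
])

```text
clock: 21.35
eef_pos: [511.3, 195.1, 226.0]
eef_rot: [-0.0, 0.0, 1.0, -0.0]
contact_force: [-4.2, -1.0, 7.0]
gripper_width: 50.2
grip_force: 30.0
```

Saw_51 is seated at TCP z 226.0 (216.0 + 10). I release it.

>>> apply_moves([
  {"travel": [0, 0, -0.001], "rot": [0, 0, 0], "fingers": 0.4},
  {"travel": [0, 0, 0], "rot": [0, 0, 0], "fingers": 0.6},
  {"travel": [0, 0, 0], "rot": [0, 0, 0], "fingers": 0.65},
  {"travel": [0, 0, 0], "rot": [0, 0, 0], "fingers": 0.7},
  {"travel": [0, 0, 0], "rot": [0, 0, 0], "fingers": 0.7},
  {"travel": [0, 0, -0.015], "rot": [0, 0, 0], "fingers": 0.7},
  {"travel": [0, 0, -0.025], "rot": [0, 0, 0], "fingers": 0.7},
  {"travel": [0, 0, -0.025], "rot": [0, 0, 0], "fingers": 0.7},
  {"travel": [0, 0, -0.02], "rot": [0, 0, 0], "fingers": 0.7},
])

```text
clock: 22.25
eef_pos: [511.4, 195.1, 313.6]
eef_rot: [0.001, 0.0, 1.0, 0.0]
contact_force: [0.0, 1.3, 1.1]
gripper_width: 66.2
grip_force: 0.0
```

Run:
```python
from h import *
to(513,-395.5,310,90)
```

```text
t 22.25 pos [511.4 195.1 313.6] head 90.0 w 66.2 F [0.  1.3 1.1] shift [  -1.9 -590.6    3.3] turn [ 0.04  0.14 -0.03]
```

>>> apply_moves([
  {"travel": [0, -0.03, 0], "rot": [0, 0, 0], "fingers": 0.7},
  {"travel": [0, -0.038, 0], "rot": [0, 0, 0], "fingers": 0.7},
  {"travel": [0, -0.038, 0], "rot": [0, 0, 0], "fingers": 0.9},
  {"travel": [0, -0.038, 0], "rot": [0, 0, 0], "fingers": 0.9},
  {"travel": [0, -0.038, 0], "rot": [0, 0, 0], "fingers": 0.9},
  {"travel": [0, -0.038, 0], "rot": [0, 0, 0], "fingers": 0.9},
  {"travel": [0, -0.038, 0], "rot": [0, 0, 0], "fingers": 0.9},
  {"travel": [0, -0.038, 0], "rot": [0, 0, 0], "fingers": 0.9},
  {"travel": [0, -0.038, 0], "rot": [0, 0, 0], "fingers": 0.9},
  {"travel": [0, -0.038, 0], "rot": [0, 0, 0], "fingers": 0.9},
])

```text
clock: 23.25
eef_pos: [510.8, -178.7, 312.3]
eef_rot: [0.001, 0.0, 1.0, -0.0]
contact_force: [1.5, -0.3, 0.4]
gripper_width: 85.5
grip_force: 0.0
```

>>> apply_moves([
  {"travel": [0, -0.038, 0], "rot": [0, 0, 0], "fingers": 0.9},
  {"travel": [0, -0.038, 0], "rot": [0, 0, 0], "fingers": 0.9},
  {"travel": [0, -0.038, 0], "rot": [0, 0, 0], "fingers": 0.9},
  {"travel": [0, -0.038, 0], "rot": [0, 0, 0], "fingers": 0.9},
  {"travel": [-0.002, -0.038, 0], "rot": [0, 0, 0], "fingers": 0.9},
  {"travel": [0, -0.029, 0], "rot": [0, 0, 0], "fingers": 0.9},
  {"travel": [0, 0, 0], "rot": [0, 0, 0], "fingers": 0.9},
  {"travel": [0, 0, 0], "rot": [0, 0, 0], "fingers": 0.9},
  {"travel": [0, 0, 0], "rot": [0, 0, 0], "fingers": 0.9},
])

```text
clock: 24.15
eef_pos: [512.9, -395.1, 311.1]
eef_rot: [0.0, -0.0, 1.0, 0.0]
contact_force: [0.1, -0.4, -0.1]
gripper_width: 85.8
grip_force: 0.0
```

Run:
```python
from h import *
to(513,-395.5,215,90); tops("wrist")
```

```text
t 24.15 pos [ 512.9 -395.1  311.1] head 90.0 w 85.8 F [ 0.1 -0.4 -0.1] shift [-0.1 -0.4 96.1] turn [0.02 0.   0.01]
(410.0, -352.6, 50.3, 'px', 315, 72)
(468.8, -574.2, 29.4, 'px', 30, 151)
(512.7, -398.3, 59.7, 'px', 253, 204)
```

>>> apply_moves([
  {"travel": [0, -0.003, 0.025], "rot": [0, 0, 0], "fingers": 0.9},
  {"travel": [0, 0, 0.025], "rot": [0, 0, 0], "fingers": 0.9},
  {"travel": [0, 0, 0.025], "rot": [0, 0, 0], "fingers": 0.9},
  {"travel": [0, 0, 0.015], "rot": [0, 0, 0], "fingers": 0.85},
  {"travel": [0, 0, 0.006], "rot": [0, 0, 0], "fingers": 0.8},
  {"travel": [0, 0, 0], "rot": [0, 0, 0], "fingers": 0.7},
  {"travel": [0, 0, 0], "rot": [0, 0, 0], "fingers": 0.65},
  {"travel": [0, 0, 0], "rot": [0, 0, 0], "fingers": 0.55},
  {"travel": [0, 0, 0], "rot": [0, 0, 0], "fingers": 0.5},
  {"travel": [0, 0, 0], "rot": [0, 0, 0], "fingers": 0.5},
])

```text
clock: 25.2
eef_pos: [513.4, -399.4, 216.5]
eef_rot: [0.001, 0.0, 1.0, -0.001]
contact_force: [0.6, 0.9, 5.0]
gripper_width: 59.4
grip_force: 30.0
```

>>> apply_moves([
  {"travel": [0, 0, -0.01], "rot": [0, 0, 0], "fingers": 0.5},
  {"travel": [0, 0, -0.02], "rot": [0, 0, 0], "fingers": 0.5},
  {"travel": [0, 0, -0.025], "rot": [0, 0, 0], "fingers": 0.5},
  {"travel": [0, 0, -0.025], "rot": [0, 0, 0], "fingers": 0.5},
  {"travel": [0, 0, -0.02], "rot": [0, 0, 0], "fingers": 0.5},
  {"travel": [0, 0, 0], "rot": [0, 0, 0], "fingers": 0.5},
])

```text
clock: 25.8
eef_pos: [513.4, -399.7, 318.7]
eef_rot: [0.002, 0.0, 1.0, -0.002]
contact_force: [-0.2, -1.0, -1.5]
gripper_width: 59.6
grip_force: 30.0
```

Run:
```python
from h import *
to(593,87.5,315,90)
```

```text
t 25.8 pos [ 513.4 -399.7  318.7] head 90.0 w 59.6 F [-0.2 -1.  -1.5] shift [-79.4 487.3   1.9] turn [-0.26  0.26 -0.03]
```

>>> apply_moves([
  {"travel": [-0.006, 0.03, 0], "rot": [0, 0, 0], "fingers": 0.5},
  {"travel": [-0.006, 0.038, 0], "rot": [0, 0, 0], "fingers": 0.5},
  {"travel": [-0.006, 0.038, 0], "rot": [0, 0, 0], "fingers": 0.5},
  {"travel": [-0.006, 0.038, 0], "rot": [0, 0, 0], "fingers": 0.5},
  {"travel": [-0.006, 0.038, 0], "rot": [0, 0, 0], "fingers": 0.5},
  {"travel": [-0.006, 0.038, 0], "rot": [0, 0, 0], "fingers": 0.5},
  {"travel": [-0.006, 0.038, 0], "rot": [0, 0, 0], "fingers": 0.5},
  {"travel": [-0.006, 0.038, 0], "rot": [0, 0, 0], "fingers": 0.5},
  {"travel": [-0.006, 0.038, 0], "rot": [0, 0, 0], "fingers": 0.5},
  {"travel": [-0.006, 0.038, 0], "rot": [0, 0, 0], "fingers": 0.5},
])

```text
clock: 26.8
eef_pos: [572.3, -25.5, 312.9]
eef_rot: [-0.001, 0.0, 1.0, 0.0]
contact_force: [0.1, -0.3, -2.3]
gripper_width: 59.7
grip_force: 30.0
```

>>> apply_moves([
  {"travel": [-0.006, 0.038, 0], "rot": [0, 0, 0], "fingers": 0.5},
  {"travel": [-0.006, 0.038, 0], "rot": [0, 0, 0], "fingers": 0.5},
  {"travel": [-0.006, 0.037, 0], "rot": [0, 0, 0], "fingers": 0.5},
  {"travel": [0, 0, 0], "rot": [0, 0, 0], "fingers": 0.5},
  {"travel": [0, 0, 0], "rot": [0, 0, 0], "fingers": 0.5},
  {"travel": [0, 0, 0], "rot": [0, 0, 0], "fingers": 0.5},
])

```text
clock: 27.4
eef_pos: [590.6, 85.2, 313.6]
eef_rot: [-0.001, 0.001, 1.0, -0.0]
contact_force: [-0.6, 0.4, -2.7]
gripper_width: 59.4
grip_force: 30.0
```

Run:
```python
from h import *
to(593,87.5,226.5,90)
```

```text
t 27.4 pos [590.6  85.2 313.6] head 89.9 w 59.4 F [-0.6  0.4 -2.7] shift [-2.5  2.4 87.1] turn [-0.03 -0.11 -0.06]
```

>>> apply_moves([
  {"travel": [-0.0025, 0.0025, 0.02], "rot": [0, 0, 0], "fingers": 0.5},
  {"travel": [0, 0, 0.02], "rot": [0, 0, 0], "fingers": 0.5},
  {"travel": [0, 0, 0.02], "rot": [0, 0, 0], "fingers": 0.5},
  {"travel": [0, 0, 0.01], "rot": [0, 0, 0], "fingers": 0.5},
  {"travel": [0, 0, 0.007], "rot": [0, 0, 0], "fingers": 0.5},
  {"travel": [0, 0, 0.004], "rot": [0, 0, 0], "fingers": 0.5},
  {"travel": [0, 0, 0.003], "rot": [0, 0, 0], "fingers": 0.5},
  {"travel": [0, 0, 0], "rot": [0, 0, 0], "fingers": 0.5},
  {"travel": [0, 0, 0], "rot": [0, 0, 0], "fingers": 0.5},
])

```text
clock: 28.3
eef_pos: [593.8, 88.5, 231.5]
eef_rot: [0.001, 0.0, 1.0, 0.0]
contact_force: [-0.6, -0.3, -2.3]
gripper_width: 59.6
grip_force: 30.0
```

>>> apply_moves([
  {"travel": [0, 0, 0.001], "rot": [0, 0, 0], "fingers": 0.5},
  {"travel": [0, 0, 0], "rot": [0, 0, 0], "fingers": 0.5},
])

```text
clock: 28.5
eef_pos: [593.6, 88.5, 230.1]
eef_rot: [0.0, 0.0, 1.0, 0.0]
contact_force: [-0.7, -0.8, -1.6]
gripper_width: 59.7
grip_force: 30.0
```

>>> apply_moves([
  {"travel": [0, 0, 0.001], "rot": [0, 0, 0], "fingers": 0.5},
  {"travel": [0, 0, 0], "rot": [0, 0, 0], "fingers": 0.5},
])

```text
clock: 28.7
eef_pos: [593.5, 88.5, 228.7]
eef_rot: [-0.0, 0.0, 1.0, -0.0]
contact_force: [0.6, 0.1, -2.4]
gripper_width: 59.8
grip_force: 30.0
```

>>> apply_moves([
  {"travel": [0, 0, 0.001], "rot": [0, 0, 0], "fingers": 0.5},
  {"travel": [0, 0, 0], "rot": [0, 0, 0], "fingers": 0.5},
])

```text
clock: 28.9
eef_pos: [593.5, 88.4, 227.6]
eef_rot: [-0.0, 0.0, 1.0, -0.0]
contact_force: [-0.2, 0.6, -1.1]
gripper_width: 59.4
grip_force: 30.0
```

>>> apply_moves([
  {"travel": [0, 0, 0.001], "rot": [0, 0, 0], "fingers": 0.5},
  {"travel": [0, 0, 0], "rot": [0, 0, 0], "fingers": 0.5},
])

```text
clock: 29.1
eef_pos: [593.5, 88.4, 226.6]
eef_rot: [-0.0, 0.0, 1.0, -0.0]
contact_force: [-0.1, 0.1, -2.1]
gripper_width: 60.0
grip_force: 30.0
```

>>> apply_moves([
  {"travel": [0, 0, 0.001], "rot": [0, 0, 0], "fingers": 0.5},
  {"travel": [0, 0, 0], "rot": [0, 0, 0], "fingers": 0.5},
])

```text
clock: 29.3
eef_pos: [593.7, 88.4, 226.5]
eef_rot: [-0.0, 0.0, 1.0, -0.0]
contact_force: [-3.4, 0.2, 3.9]
gripper_width: 60.0
grip_force: 30.0
```

Saw_60 is seated at 226.5. I release, climb, and move aside for a final check.

>>> apply_moves([
  {"travel": [0, 0, -0.0005], "rot": [0, 0, 0], "fingers": 0.5},
  {"travel": [0, 0, 0], "rot": [0, 0, 0], "fingers": 0.7},
  {"travel": [0, 0, 0], "rot": [0, 0, 0], "fingers": 0.75},
  {"travel": [0, 0, 0], "rot": [0, 0, 0], "fingers": 0.8},
  {"travel": [0, 0, 0], "rot": [0, 0, 0], "fingers": 0.8},
  {"travel": [0, 0, -0.015], "rot": [0, 0, 0], "fingers": 0.8},
  {"travel": [0, 0, -0.025], "rot": [0, 0, 0], "fingers": 0.8},
  {"travel": [0, 0, -0.03], "rot": [0, 0, 0], "fingers": 0.8},
  {"travel": [0, 0, -0.03], "rot": [0, 0, 0], "fingers": 0.8},
])

```text
clock: 30.2
eef_pos: [593.5, 88.4, 328.3]
eef_rot: [0.0, 0.0, 1.0, 0.0]
contact_force: [1.1, -0.5, 0.5]
gripper_width: 76.1
grip_force: 0.0
```

>>> apply_moves([
  {"travel": [0, -0.03, -0.02], "rot": [0, 0, 0], "fingers": 0.8},
  {"travel": [0, -0.035, -0.02], "rot": [0, 0, 0], "fingers": 0.8},
  {"travel": [0, -0.035, 0], "rot": [0, 0, 0], "fingers": 0.8},
  {"travel": [0, -0.035, 0], "rot": [0, 0, 0], "fingers": 0.8},
  {"travel": [0, -0.035, 0], "rot": [0, 0, 0], "fingers": 0.8},
  {"travel": [0, -0.035, 0], "rot": [0, 0, 0], "fingers": 0.8},
  {"travel": [0, -0.035, 0], "rot": [0, 0, 0], "fingers": 0.8},
  {"travel": [0, -0.035, 0], "rot": [0, 0, 0], "fingers": 0.8},
  {"travel": [0, 0, 0], "rot": [0, 0, 0], "fingers": 0.8},
  {"travel": [0, 0, 0], "rot": [0, 0, 0], "fingers": 0.8},
])

```text
clock: 31.2
eef_pos: [593.3, -187.1, 367.2]
eef_rot: [0.0, 0.001, 1.0, 0.0]
contact_force: [-0.1, -0.1, -0.5]
gripper_width: 76.2
grip_force: 0.0
```

Run:
```python
from h import *
im,d=eyes.get_image("top"); c=eyes.get_calibration("top"); P,r,o=cloud(d,c); Z=P[...,2]
for x in discs((Z>40)&(Z<72)&(d>0),r,o,60,40):
    u,v=x[4:]; print(x,"z",np.round(np.median(Z[v-4:v+5,u-4:u+5]),1))
cv2.imwrite("pics/t9.png",cv2.resize(im[90:250,110:360,::-1],(800,512),interpolation=cv2.INTER_CUBIC))
```

```text
(591.8, 85.1, 62.2, 'px', 195, 138) z 58.7
(603.8, 178.4, 32.6, 'px', 151, 135) z 59.0
(483.2, -565.3, 32.5, 'px', 505, 172) z 56.1
(510.9, 190.9, 52.9, 'px', 145, 177) z 58.9
(498.0, 96.9, 41.1, 'px', 190, 181) z 58.7
(409.2, -349.7, 50.4, 'px', 407, 212) z 48.7
(329.5, -293.2, 46.6, 'px', 384, 252) z 49.2
```

View pics/t9.png

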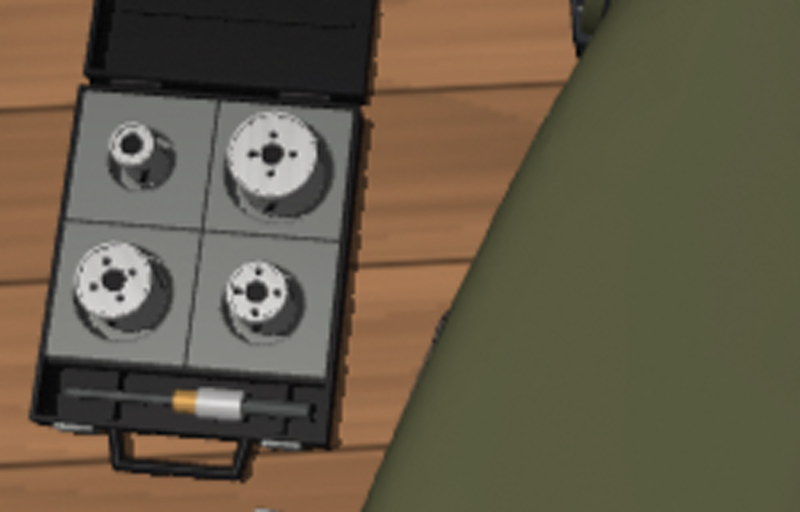

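The final view shows all four saws upright in their wells: 30 at (132,143), 60 at (272,153), 51 at (114,280), 40 at (256,291). Their tops read 59 mm, level with each other and as deep as a fully home saw should be. The arm touches nothing.

```bash
python3 -c "
from rig import arm; print(arm.job_done())"
```

```text
the job is handed in; nothing more can be done
None
```

All four hole saws are fully home, teeth down, in the wells for their sizes; I set each one down on the well floor, left the ring and open tube on the bench (arm hid both in the last picture), and handed the job in at about 31 s.

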